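# Clamp the lino block in the carving jig

## Robot

A 6-joint arm with a two-finger parallel gripper is mounted at the origin on the work surface. World frame = base frame: x ahead of the robot, y to its left, z up, the work surface at z = 0. Lengths are in m, angles in rad, forces in N, time in s.
With the tool pointing down it reaches from about 0.375 to 0.9 m from the base axis. Payload 3.1 kg.
Tool frame: the origin (TCP) lies at the very end of the fingers, on their centre line; the grasp point (between the pads) lies 19 mm behind it (arm.pinch_z is the distance from the TCP to the grasp point, in m); z points along the fingers, x is the direction in which the jaws open and shut, and the axes are right-handed (so a half turn about z gives the same grasp; the last joint's range is limited). The gripper opens to 85 mm and grips with 20 to 120 N. Pads are 22 mm wide; open, the fingers measure 114 mm over their backs; the gripper's body (76 mm by 85 mm) begins 54 mm behind the grasp point. The pads swing forward as they close: fully open they stand 13 mm farther back than shut.
Start: joints at [1.05, 0.527, 1.433, -0, 1.181, -0.178], TCP at [0.21, 0.589, 0.231] pointing down, gripper open.
Joint ranges: [-3.08, 3.08], [-0.75, 2.2], [0.22, 2.44], [-1.43, 4.57], [0, 2.65], [-2.85, 2.85]. Speed limits (rad/s): [2.79, 2.79, 3.14, 3.14, 3.14, 3.14].

## Interface

Orientations are given as a unit quaternion [x, y, z, w].
In Python, from rig import status, get_image, arm gives the robot as it stands.
- The arm moves only by the tool arm_command, never from a script. Its arguments are lists of equal length, an entry for each row: "linear": the shift along the tool's x, y, z normalised to -1 to 1, where 1 is 40 mm, a list of three; "twist": the turn, a rotation vector about the tool's x, y, z normalised to -1 to 1, where 1 is 0.1 rad, a list of three; "hand": the opening, from -1 (shut) to 1 (fully open). In form: {"linear": [[x, y, z], ...], "twist": [[ax, ay, az], ...], "hand": [hand, ...]}. A call has exactly 5 rows; each row shifts and turns the commanded pose from where the row before left it, along the tool's axes as they then stand; what a row does not reach is not made up. A row lasts 1/10 s, in which the tool goes at most 50 mm and 8.59 degrees, less where a joint would pass 70% of its speed; a pose out of reach is approached as far as the arm can. A call with a number of a shift or a turn outside -1 to 1 is refused whole. A call with a gripper value outside its range is refused whole. The fingers move at their own pace and stop on an object; "force" is the grip in N (left out, the last holds). Time passes only in rows, so rows that do not move let the fingers close, or fill a call up. It gives the time, the measured TCP pose, the force and the opening at its end, in the units of the state.
- status.state(): the state, without advancing time (a new reading comes with each control period).
- get_image(name): name is "side" or "top" or "wrist"; returns a dict with "image" (400x640x3 uint8, red, green, blue), "mtx" (3x3 intrinsics, pixels), "R" (3x3) and "t" (3): a world point X has camera coordinates R X + t. Camera axes: x right, y down, z forward; pixel columns grow to the right and rows downward; lengths in m; the calibration is good to about 2 mm. A picture is of the moment at which its call begins. There is no depth.
- arm.finish_job(): hands the job in, once; it reports no verdict.
The state is a dict: "time_s": time; "q": joint angles; "qd": joint speeds; "joint_torque": joint torques, N m; "position": TCP position; "orientation": TCP orientation; "force": force on the tool from outside, world axes, zero at the start; "moment": the same for the moment, N m; "grip_width": finger opening in m.
Only numpy, scipy, OpenCV 4.12 (cv2) and the standard library are available. Lean on these libraries where they do the work, as an engineer would, in place of code of your own. Each camera call takes 0.05 s, during which the arm holds its last target. There are 200 camera calls.

## Task

Clamp the green lino block in its carving jig: with the back of a finger, swing the clamp's steel strap round over the block until it rests against its stop pin, leaving the red cam lever up, and then push the lever fully down so that the rubber foot holds the block. Only push, gently, and grip nothing; do not shift the block, and leave the tools and paints where they are.

Things in the scene. Friction and masses are not known exactly. Their poses are not given: they have to be found in the camera images.
- jig: Carving jig: plywood board 230 (x) x 330 (y) x 18 mm, fixed to the table, with dark wooden fences 14 mm high on its far (+x) and left (+y) sides. Origin at the centre of its underside; at yaw 0 x points away from the robot and y to its left. At its right end stands a swing strap clamp; the clamp's upright stud is at x +10, y -115 mm of this frame.
- block: Lino block 140 (x) x 180 (y) x 22 mm, wood with a green lino face and a cut leaf design, 0.3 to 0.55 kg, loose on the board between the fences, its top 40 mm above the table; it spans x -70 to 70 and y -55 to 125 mm of the jig frame. Origin at the centre of its underside, axes as the jig's.
- swing (a joint): Angle of the strap about its upright stud, rad. 0: strap along the jig's +y, over the block, against the stop pin (end of travel; a steel pin 73 mm high just beyond the strap, on its +x side). It grows counter-clockwise seen from above: at 1.57 the strap points along the jig's -x, towards the robot. Friction (about 1.5 N at the nose) keeps it where it is left.
- lever (a joint): Angle of the red cam lever about its level pin, rad. 0: up, 64 deg above level, leaning to the tail side (away from the nose). It grows as the lever is pushed down, to 1.047 at its stop, 4 deg above level over the tail. It swings round with the strap, always in line with it. Full travel lowers strap and foot 5.5 mm. Friction holds it wherever left; 3 to 6 N pushes it down, 80 mm from the pin.
- lever_pivot (a point): Centre of the cam pin, 92 mm above the table, on the stud's axis: the lever turns about it, and the strap swings about the vertical through it.
- lever_tip (a point): Free end of the lever, 112 mm from the cam pin, on the lever's centre line. Its red plastic grip, 22 mm wide and 12 mm thick, reaches from 40 to 112 mm from the pin.
- strap_nose (a point): End of the strap's nose, mid-width and mid-thickness, 71 mm above the table with the lever up. The strap is a steel bar 28 mm wide and 10 mm thick, level, reaching 119 mm from the stud's axis to this nose and 49 mm the other way (its tail); underside 66 mm, top 76 mm above the table with the lever up.
- foot: Black rubber foot under the strap, 22 mm across, 100 mm from the stud's axis; origin at the centre of its underside, 43 mm above the table with the lever up (3 mm clear of the block's top). When it clamps the block it is pushed up about 2.5 mm into the strap and presses with about 14 N.
- gouge: palm lino gouge, flat-sided wooden handle 55 x 22 x 20 mm and steel blade (115 mm over all), lying on the jig board in front of the block; origin under its middle
- brayer: ink roller (brayer), rubber roller 38 mm thick and 90 mm wide with a wooden handle, 185 mm long, lying beyond the jig; origin under its middle
- bottle_yellow: yellow paint bottle with a blue label and white cap, 72 mm across, 165 mm tall, standing left of the jig; origin at the centre of its foot
- bottle_ochre: ochre paint bottle with a nozzle, 54 mm across, 205 mm tall, standing left of the jig; origin at the centre of its foot
- jar: glass water jar, 72 mm across, 95 mm tall, standing beyond the jig on the right; origin at the centre of its foot
- tray: white plastic palette tray 130 x 180 x 14 mm with yellow and ochre paint, right of the jig; origin under its centre
- tube: brown paint tube 100 x 36 x 26 mm lying left of the jig; origin under its middle
There are look-alikes about, which are no part of the job. Of the things like the block, leave any that is purple; of the rest the smaller one is meant.

How it is judged:
On the way, in this order (a step that is already met when the one before it is completed fails the run):
1. the strap is swung over the block to its stop pin (within 0.12 rad) with the lever still up (pushed down by less than 0.4 rad) (value of joint swing below 0.12 rad and value of joint lever below 0.4 rad), for 0.2 s.
2. the lever is pushed fully down and the foot presses on the block (value of joint lever above 0.96 rad and value of joint swing below 0.12 rad and contact force between foot and block above 6 N), for 0.2 s.
At the end, for the whole second after the job is handed in: The strap lies over the block, within 0.12 rad of its stop pin; the lever is down to within 0.087 rad of its stop and at rest; the rubber foot presses on the block with more than 6 N; the block is at rest within 6 mm of where it started (all of step 2 and distance of block from where it was at the start of the episode below 0.006 m and linear speed of block below 0.02 m/s and velocity of joint lever between -0.05 and 0.05 rad/s); the robot touches nothing.
It fails at once if the lino block is shifted or lifted by more than 8 mm (distance of block from where it was at the start of the episode above 0.008 m).
It fails at once if the clamp is gripped hard or forced: the fingers press on it with more than 35 N (contact force between the fingers and jig above 35 N).
It fails at once if a tool, bottle, jar, tray or tube is carried off, shifted by more than 20 mm or knocked over (distance of any of gouge, brayer, bottle_yellow, bottle_ochre, jar, tray, tube from where it was at the start of the episode above 0.02 m).
It also fails if it takes over 45 s, if anything falls off the work surface, if the arm or the gripper's body presses on something with over 40 N, if the wrist force passes 120 N, or if a joint passes its speed limit or range.

## Working session

There is one attempt and no reset: what is moved stays moved. The work goes in short steps, Python scripts to look and compute and a tool call to move; the robot and the scene stay as the last step left them, time stands still between calls to the robot, and variables do not carry over. Pictures are saved under pics/ and viewed, about 8 in all and at most 12, crops included, and the job is handed in when it is done.

Besides the shell and the picture viewer there is one more tool, called after "Request:" as a command line: name --argument value ..., lists and objects as JSON in quotes. arm_command: Moves the arm, as the interface text tells. Scaled input: -1 to 1 covers 40 mm each way for a shift and 0.1 rad each way for a turn. Its arguments: {"type":"object","properties":{"linear":{"type":"array","items":{"type":"array","items":{"type":"number","minimum":-1,"maximum":1}}},"twist":{"type":"array","items":{"type":"array","items":{"type":"number","minimum":-1,"maximum":1}}},"hand":{"type":"array","items":{"type":"number"}},"force":{"type":"number"}},"required":["linear","twist","hand"]}

```bash
mkdir -p pics; ls
cat > h.py <<'E'
import numpy as np, cv2
from rig import status, get_image, arm
def snap(name, fn=None):
    d=get_image(name)
    if fn: cv2.imwrite('pics/'+fn, cv2.cvtColor(d['image'],cv2.COLOR_RGB2BGR)); np.savez('pics/'+fn+'.npz',**d)
    return d
def ray(d,u,v):
    r=np.linalg.inv(d['mtx'])@[u,v,1]; R=d['R']; return -R.T@d['t'], R.T@r
def onz(d,u,v,z):
    c,r=ray(d,u,v); return c+r*(z-c[2])/r[2]
def proj(d,X):
    p=d['mtx']@(d['R']@np.array(X)+d['t']); return p[:2]/p[2]
E
python3 - <<'E'
from h import *
for n in ('top','side'):
    d=snap(n,n+'0.png'); print(n, ray(d,320,200))
print(status.state())
E
```

```text
pics
top (array([0.32602124, 0.02176239, 1.12349757]), array([ 0.17161165, -0.01410136, -0.98509693]))
side (array([ 0.06491505, -0.8197519 ,  1.2890445 ]), array([ 0.28273913,  0.56068246, -0.77833157]))
{'time_s': 0.1, 'q': array([ 1.04945712e+00,  5.28385765e-01,  1.43377695e+00,  1.81627410e-05,
        1.18139284e+00, -1.78497402e-01]), 'qd': array([-0.0005726 , -0.0023122 , -0.00183946, -0.00081791,  0.00037991,
        0.00083816]), 'joint_torque': array([-5.65889077e-04, -4.43303311e+01, -1.78586107e+01, -2.60711595e-04,
        3.89125751e-03,  1.51271644e-05]), 'position': array([0.20974425, 0.5880737 , 0.23042287]), 'orientation': array([ 8.17364696e-01,  5.76119772e-01, -8.93390326e-04,  4.06405332e-04]), 'force': array([-0.02481186, -0.18143938,  0.41189893]), 'moment': array([ 0.0008541 ,  0.00316872, -0.03020483]), 'grip_width': 0.08545769633841328}
```

View pics/top0.png

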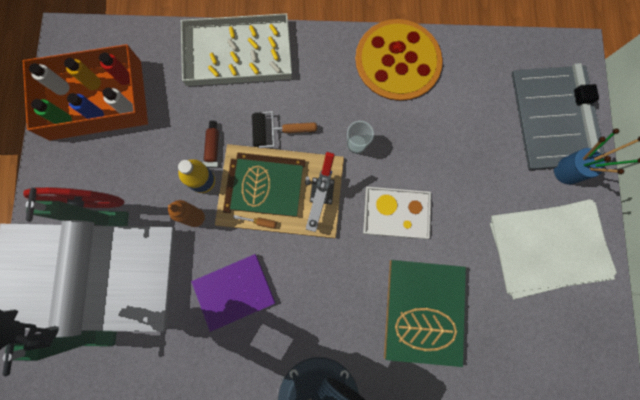

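View pics/side0.png

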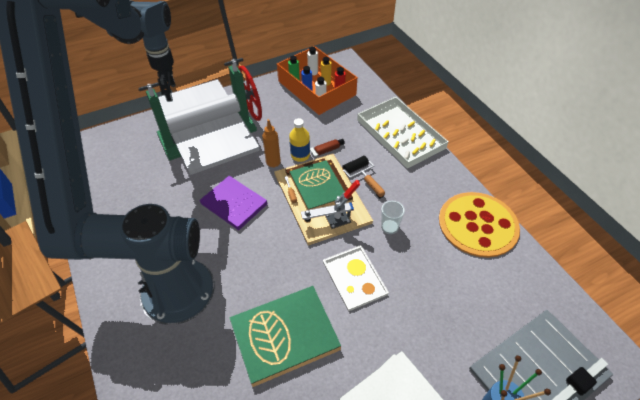

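Look-alikes in the top view are the green block in the jig (268,188), a larger green block (427,313) and a purple one (234,292). I choose the small one in the jig with the clamp at about (322,195), and will check it in a close crop.

Run:
```python
import cv2,numpy as np
a=cv2.imread('pics/top0.png')[130:250,200:360]; b=cv2.imread('pics/side0.png')[140:250,260:400]
cv2.imwrite('pics/c1.png',np.vstack([cv2.resize(a,None,fx=5,fy=5,interpolation=2)]))
cv2.imwrite('pics/c2.png',cv2.resize(b,None,fx=5,fy=5,interpolation=2))
```

```text
(no output)
```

View pics/c1.png

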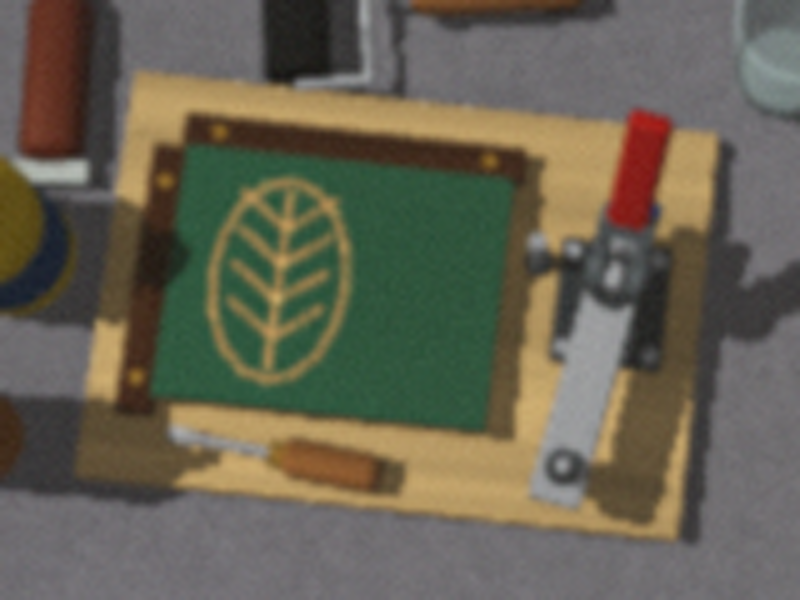

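View pics/c2.png

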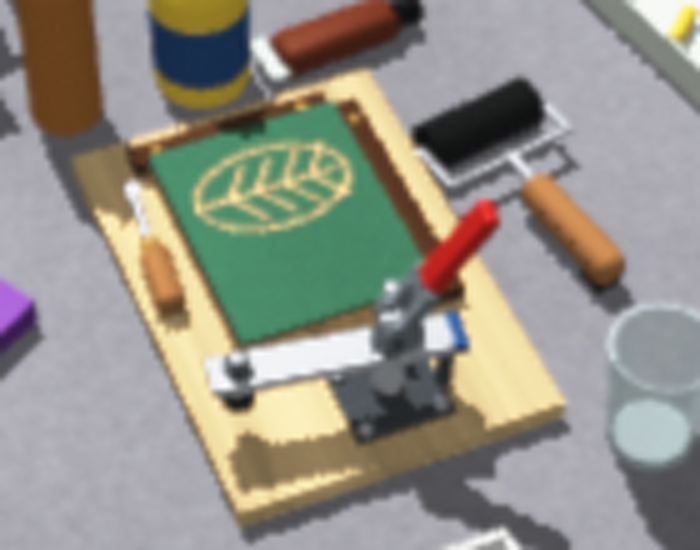

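The crops show the small green block between the dark fences. The strap points at the robot, with its nose at top (311,230), and the red lever is up with its tip at top (331,153). The stop pin is at (308,179).

```bash
cat >> h.py <<'E'
def tri(d1,p1,d2,p2):
    c1,r1=ray(d1,*p1);c2,r2=ray(d2,*p2)
    s=np.linalg.lstsq(np.stack([r1,-r2],1),c2-c1,rcond=None)[0]
    a=c1+s[0]*r1;b=c2+s[1]*r2; return (a+b)/2,np.linalg.norm(a-b)
def blob(d,lo,hi,box):
    h=cv2.cvtColor(d['image'],cv2.COLOR_RGB2HSV); m=cv2.inRange(h,np.array(lo),np.array(hi))
    k=np.zeros_like(m);x0,y0,x1,y1=box;k[y0:y1,x0:x1]=255
    cs,_=cv2.findContours(m&k,cv2.RETR_EXTERNAL,cv2.CHAIN_APPROX_NONE)
    return max(cs,key=cv2.contourArea)
E
python3 - <<'E'
from h import *
t=dict(np.load('pics/top0.png.npz'));s=dict(np.load('pics/side0.png.npz'))
def quad(d,c,z):
    P=np.array([onz(d,u,v,z)[:2] for u,v in c[:,0]+0.0],dtype=np.float32)
    (cx,cy),(w,h),a=cv2.minAreaRect(P); return (cx,cy),(w,h),a
for n,d,b in(('top',t,(210,140,350,245)),('side',s,(270,150,370,245))):
    print(n,'green',quad(d,blob(d,(40,60,20),(90,255,255),b),.040))
P=np.array([onz(t,200+u/5,130+v/5,.018)[:2] for u,v in((137,73),(718,133),(683,540),(78,478))])
print('board',P,P.mean(0))
print('edges',np.linalg.norm(P-np.roll(P,1,0),axis=1))
for n,d,b in(('top',t,(315,145,345,190)),('side',s,(330,170,370,205))):
    c=blob(d,(0,150,60),(8,255,255),b);c2=cv2.minAreaRect(c);print(n,cv2.boxPoints(c2))
T=lambda u,v:(200+u/5,130+v/5)
S=lambda u,v:(260+u/5,140+v/5)
print('tip',tri(t,T(650,118),s,S(488,210)))
print('nose',tri(t,T(556,500),s,S(213,375)))
print('nose top z.076',onz(t,*T(556,500),.076),'knob',tri(t,T(565,466),s,S(237,362)))
print('pin',tri(t,T(538,240),s,S(390,290)), onz(t,*T(538,240),.073))
E
```

```text
top green ((0.5480636358261108, 0.15209674835205078), (0.18133483827114105, 0.14103902876377106), 85.19169616699219)
side green ((0.5444179773330688, 0.15033861994743347), (0.1834559440612793, 0.14061440527439117), 85.13825988769531)
board [[ 0.67061301  0.26897483]
 [ 0.64379407 -0.05793904]
 [ 0.41521299 -0.04102912]
 [ 0.44194765  0.28710378]] [0.54289193 0.11427761]
edges [0.22938288 0.3280121  0.22920571 0.32922021]
top [[320.81174 173.84706]
 [325.77646 151.50587]
 [333.9294  153.31764]
 [328.9647  175.65883]]
side [[342.048   194.26399]
 [353.56802 177.62401]
 [360.22403 182.23201]
 [348.704   198.872  ]]
tip (array([ 0.6015078 , -0.01306912,  0.18287437]), np.float64(0.0029890078206451388))
nose (array([0.43022427, 0.02784769, 0.07248765]), np.float64(0.00033373818675162136))
nose top z.076 [0.42971553 0.02787361 0.076     ] knob (array([0.44618138, 0.02379439, 0.08134726]), np.float64(0.0011857538201142314))
pin (array([0.56683392, 0.04115099, 0.06652797]), np.float64(0.0037176986316428892)) [0.56719612 0.04058282 0.073     ]
```

Request:
arm_command --linear '[[-0.3,0.25,-0.15],[-0.62,0.52,-0.15],[-0.62,0.52,-0.15],[-0.62,0.52,-0.15],[-0.62,0.52,-0.15]]' --twist '[[0,0,0],[0,0,0],[0,0,0],[0,0,0],[0,0,0]]' --hand '[-1,-1,-1,-1,-1]' --force 20

```text
time_s: 0.6
position: [0.2606, 0.4503, 0.2617]
orientation: [0.817, 0.576, -0.0, 0.0]
force: [0.8, 0.4, 0.2]
grip_width: 0.0124
```

Request:
arm_command --linear '[[-0.62,0.52,0],[-0.62,0.52,0],[-0.62,0.52,0],[-0.62,0.52,0],[-0.62,0.52,0]]' --twist '[[0,0,0],[0,0,0],[0,0,0],[0,0,0],[0,0,0]]' --hand '[-1,-1,-1,-1,-1]'

```text
time_s: 1.1
position: [0.3165, 0.2986, 0.2616]
orientation: [0.817, 0.576, -0.0, 0.0]
force: [0.3, 0.0, -0.3]
grip_width: 0.0001
```

Request:
arm_command --linear '[[-0.62,0.52,0],[-0.62,0.52,0],[-0.62,0.52,0],[-0.62,0.52,0],[-0.62,0.52,0]]' --twist '[[0,0,0],[0,0,0],[0,0,0],[0,0,0],[0,0,0]]' --hand '[-1,-1,-1,-1,-1]'

```text
time_s: 1.6
position: [0.3725, 0.1471, 0.2616]
orientation: [0.817, 0.576, -0.0, 0.0]
force: [1.1, 0.5, -0.2]
grip_width: 0.0003
```

Request:
arm_command --linear '[[-0.67,0.58,0],[-0.67,0.58,0],[-0.67,0.58,0],[-0.67,0.58,0],[-0.67,0.58,0]]' --twist '[[0,0,0],[0,0,0],[0,0,0],[0,0,0],[0,0,0]]' --hand '[-1,-1,-1,-1,-1]'

```text
time_s: 2.1
position: [0.4365, -0.018, 0.2616]
orientation: [0.818, 0.576, -0.0, 0.0]
force: [0.5, 0.2, 0.7]
grip_width: 0.0
```

Request:
arm_command --linear '[[0,0,0],[0,0,0.7],[0,0,0.7],[0,0,0.7],[0,0,0.4]]' --twist '[[0,0,-0.5],[0,0,-0.5],[0,0,0],[0,0,0],[0,0,0]]' --hand '[-1,-1,-1,-1,-1]'

```text
time_s: 2.6
position: [0.4353, -0.0163, 0.16]
orientation: [0.788, 0.616, -0.001, -0.001]
force: [-0.2, -0.2, -0.1]
grip_width: 0.0002
```

```bash
cat >> h.py <<'E'
from scipy.spatial.transform import Rotation as Ro
STUD=np.array([.5435,-.0004]); YAW=-.082
def where():
    s=status.state();p=s['position'];x=Ro.from_quat(s['orientation']).as_matrix()[:,0]
    psi=np.arctan2(x[1],x[0]);e=p[:2]-STUD
    print('t',s['time_s'],'p',p.round(4),'psi',round(psi,3),'F',s['force'].round(1),'q6',s['q'][5].round(2))
    # along / behind strap if strap is normal to tool x
    u=np.array([-np.sin(psi),np.cos(psi)]);print('r along',e@u,'x offset',e@x[:2],'swing of tool',psi-YAW)
E
python3 - <<'E'
from h import *
where(); d=snap('wrist','w1.png'); d=snap('side','s1.png')
a=d['image'][110:260,240:420]; cv2.imwrite('pics/s1c.png',cv2.cvtColor(cv2.resize(a,None,fx=4,fy=4,interpolation=2),cv2.COLOR_RGB2BGR))
E
```

```text
t 2.6 p [ 0.4353 -0.0163  0.16  ] psi 1.328 F [-0.2 -0.2 -0.1] q6 -1.62
r along 0.1012184481621646 x offset -0.0415199192693114 swing of tool 1.4095710963681423
```

View pics/s1c.png

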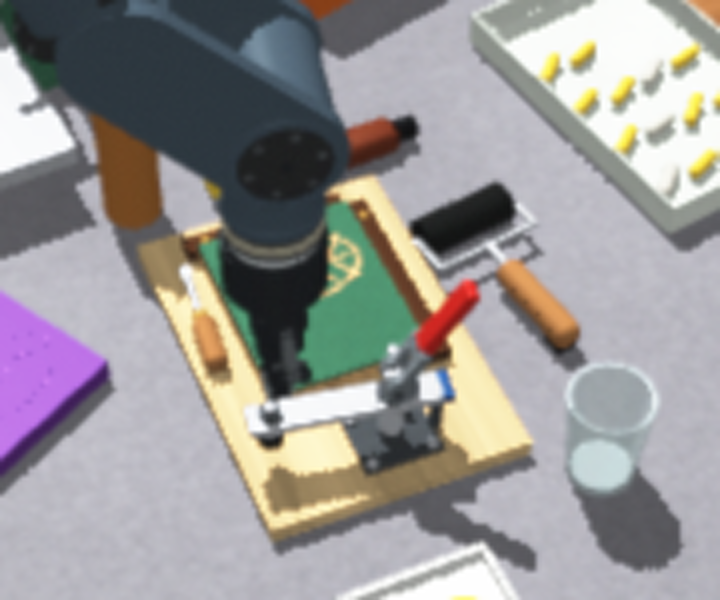

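The side crop shows the shut fingers above and beside the strap, with the fingertip at crop (280,390) and the nose at (250,415). The way down on the strap's -y side is free.

Request:
arm_command --linear '[[-0.1,0,0.5],[0,0,0.6],[0,0,0.6],[0,0,0.5],[0,0,0.4]]' --twist '[[0,0,0],[0,0,0],[0,0,0],[0,0,0],[0,0,0]]' --hand '[-1,-1,-1,-1,-1]'

```text
time_s: 3.2
position: [0.4367, -0.0205, 0.0575]
orientation: [0.788, 0.616, 0.0, 0.001]
force: [-0.3, 0.2, 0.0]
grip_width: -0.0002
```

Request:
arm_command --linear '[[0.08,0,0],[0.08,0,0],[0.08,0,0],[0.08,0,0],[0.08,0,0]]' --twist '[[0,0,0],[0,0,0],[0,0,0],[0,0,0],[0,0,0]]' --hand '[-1,-1,-1,-1,-1]'

```text
time_s: 3.7
position: [0.4406, -0.0042, 0.0581]
orientation: [0.787, 0.616, 0.001, 0.001]
force: [0.0, -0.3, -0.8]
grip_width: -0.0001
```

```bash
python3 -c "
from h import *
where()"
```

```text
t 3.7 p [ 0.4406 -0.0042  0.0581] psi 1.328 F [ 0.  -0.3 -0.8] q6 -1.59
r along 0.09895718675094367 x offset -0.02838965310397941 swing of tool 1.4102992380654766
```

Request:
arm_command --linear '[[0.16,-0.04,0],[0.15,-0.04,0],[0.15,-0.04,0],[0.15,-0.04,0],[0.15,-0.04,0]]' --twist '[[0,0,0.6],[0,0,0.6],[0,0,0.6],[0,0,0.6],[0,0,0.6]]' --hand '[-1,-1,-1,-1,-1]'

```text
time_s: 4.2
position: [0.4439, 0.0269, 0.0578]
orientation: [0.871, 0.491, 0.0, 0.001]
force: [0.6, -1.9, 0.4]
grip_width: 0.0
```

Request:
arm_command --linear '[[0.15,-0.04,0],[0.15,-0.04,0],[0.15,-0.04,0],[0.15,-0.04,0],[0.15,-0.04,0]]' --twist '[[0,0,0.6],[0,0,0.6],[0,0,0.6],[0,0,0.6],[0,0,0.6]]' --hand '[-1,-1,-1,-1,-1]'

```text
time_s: 4.7
position: [0.4557, 0.0554, 0.0577]
orientation: [0.935, 0.355, 0.0, 0.0]
force: [0.0, -2.1, 0.8]
grip_width: -0.0001
```

```bash
python3 -c "
from h import *
where()
d=snap('side')
a=d['image'][110:260,240:420]; cv2.imwrite('pics/s2c.png',cv2.cvtColor(cv2.resize(a,None,fx=4,fy=4,interpolation=2),cv2.COLOR_RGB2BGR))
"
```

```text
t 4.7 p [0.4557 0.0554 0.0577] psi 0.726 F [ 0.  -2.1  0.8] q6 -0.85
r along 0.10006826486578028 x offset -0.028606930756692198 swing of tool 0.8081610832644758
```

View pics/s2c.png

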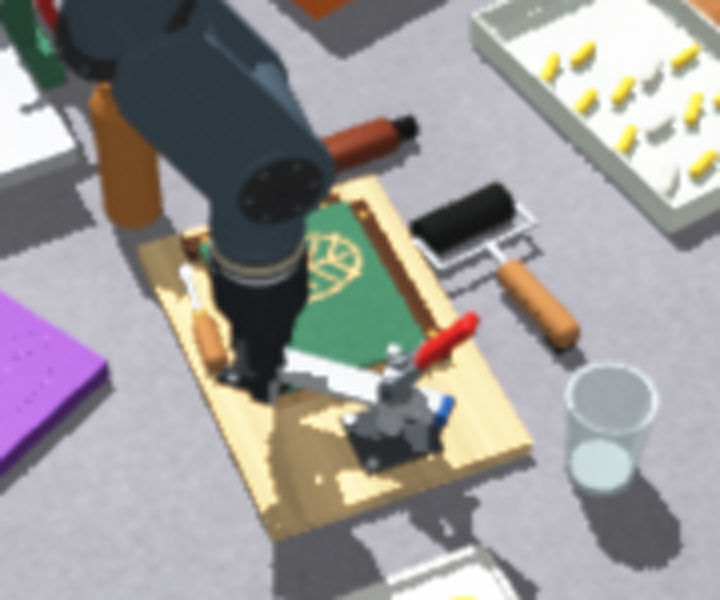

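The strap has swung about halfway, with the finger against it at crop (270,380), a 2 N push and the lever still up.

Request:
arm_command --linear '[[0.15,-0.04,0],[0.15,-0.04,0],[0.15,-0.04,0],[0.15,-0.04,0],[0.15,-0.04,0]]' --twist '[[0,0,0.6],[0,0,0.6],[0,0,0.6],[0,0,0.6],[0,0,0.6]]' --hand '[-1,-1,-1,-1,-1]'

```text
time_s: 5.25
position: [0.475, 0.0789, 0.0576]
orientation: [0.977, 0.212, -0.0, 0.0]
force: [-0.8, -1.2, 0.1]
grip_width: -0.0001
```

Request:
arm_command --linear '[[0.15,-0.04,0],[0.15,-0.04,0],[0.15,-0.04,0],[0.15,-0.04,0],[0.1,-0.03,0]]' --twist '[[0,0,0.6],[0,0,0.6],[0,0,0.6],[0,0,0.6],[0,0,0.4]]' --hand '[-1,-1,-1,-1,-1]'

```text
time_s: 5.75
position: [0.4992, 0.0949, 0.0575]
orientation: [0.997, 0.074, -0.001, 0.0]
force: [-2.3, -1.1, 0.2]
grip_width: -0.0001
```

Request:
arm_command --linear '[[0.075,-0.02,0],[0.075,-0.02,0],[0.075,-0.02,0],[0.05,-0.015,0],[0.05,-0.01,0]]' --twist '[[0,0,0.3],[0,0,0.3],[0,0,0.3],[0,0,0.2],[0,0,0.2]]' --hand '[-1,-1,-1,-1,-1]'

```text
time_s: 6.25
position: [0.5116, 0.0996, 0.0574]
orientation: [1.0, 0.009, -0.001, -0.0]
force: [-1.4, 0.8, 0.6]
grip_width: 0.0
```

```bash
python3 -c "
from h import *
where()
"
```

```text
t 6.25 p [0.5116 0.0996 0.0574] psi 0.018 F [-1.4  0.8  0.6] q6 -0.04
r along 0.1005136888071461 x offset -0.030111451220014677 swing of tool 0.09960467341528415
```

Request:
arm_command --linear '[[0.06,-0.01,0],[0.06,-0.01,0],[0.06,-0.01,0],[0.06,-0.01,0],[0,0,0]]' --twist '[[0,0,0.2],[0,0,0.2],[0,0,0.2],[0,0,0.2],[0,0,0.2]]' --hand '[-1,-1,-1,-1,-1]'

```text
time_s: 6.75
position: [0.5225, 0.1008, 0.0573]
orientation: [0.999, -0.042, 0.0, 0.0]
force: [0.4, -0.6, -0.4]
grip_width: -0.0002
```

Request:
arm_command --linear '[[0.02,0,0],[0.02,0,0],[0.02,0,0],[0,0,0],[0,0,0]]' --twist '[[0,0,0],[0,0,0],[0,0,0],[0,0,0],[0,0,0]]' --hand '[-1,-1,-1,-1,-1]'

```text
time_s: 7.25
position: [0.5238, 0.1006, 0.0573]
orientation: [0.999, -0.041, -0.0, -0.0]
force: [-3.0, 1.6, 1.4]
grip_width: 0.0
```

```bash
python3 -c "
from h import *
where()
"
```

```text
t 7.25 p [0.5238 0.1006 0.0573] psi -0.082 F [-3.   1.6  1.4] q6 0.06
r along 0.09909358354034323 x offset -0.027886318996010545 swing of tool 4.285310911064655e-05
```

Request:
arm_command --linear '[[0.025,0,0],[0.025,0,0],[0.025,0,0],[0,0,0],[0,0,0]]' --twist '[[0,0,0],[0,0,0],[0,0,0],[0,0,0],[0,0,0]]' --hand '[-1,-1,-1,-1,-1]'

```text
time_s: 7.75
position: [0.524, 0.1007, 0.0572]
orientation: [0.999, -0.041, -0.003, -0.0]
force: [-6.7, 1.6, 4.2]
grip_width: 0.0
```

The 3 mm pushed only built up 7 N with no motion, so the strap is on its pin. Next I back off and rise.

Request:
arm_command --linear '[[-0.25,0,0],[-0.35,0,0],[0,0,-0.7],[0,0,-0.9],[0,0,-0.9]]' --twist '[[0,0,0],[0,0,0],[0,0,0],[0,0,0],[0,0,0]]' --hand '[-1,-1,-1,-1,-1]'

```text
time_s: 8.25
position: [0.5041, 0.1019, 0.1583]
orientation: [0.999, -0.041, 0.001, 0.0]
force: [-0.1, 0.5, 0.2]
grip_width: -0.0003
```

Request:
arm_command --linear '[[0,0,-0.5],[0,0,-0.2],[0,0,0],[0,0,0],[0,0,0]]' --twist '[[0,0,0],[0,0,0],[0,0,0],[0,0,0],[0,0,0]]' --hand '[-1,-1,-1,-1,-1]'

```text
time_s: 8.75
position: [0.5025, 0.1022, 0.1839]
orientation: [0.999, -0.041, -0.001, 0.0]
force: [1.1, 0.4, 0.3]
grip_width: 0.0001
```

```bash
python3 -c "
from h import *
where()
d=snap('side','s3.png')
a=d['image'][110:260,240:420]; cv2.imwrite('pics/s3c.png',cv2.cvtColor(cv2.resize(a,None,fx=4,fy=4,interpolation=2),cv2.COLOR_RGB2BGR))
"
```

```text
t 8.75 p [0.5025 0.1022 0.1839] psi -0.082 F [1.1 0.4 0.3] q6 0.06
r along 0.0989127171727724 x offset -0.049293955263731405 swing of tool -3.5023347202400856e-05
```

View pics/s3c.png

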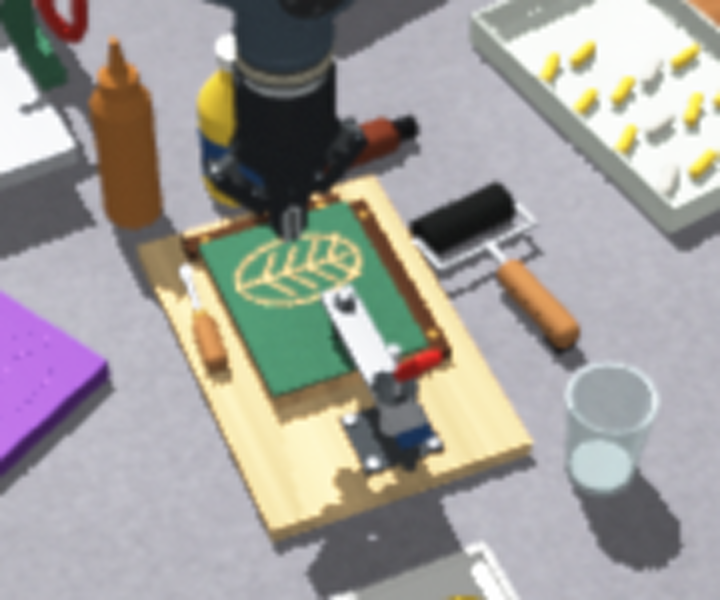

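The strap lies over the block, nose at crop (340,292), with the lever still up and its tip at (440,358). I check both against their predicted places.

```bash
python3 -c "
from h import *
d=dict(np.load('pics/s3.png.npz'))
y=np.array([.082,.9966])
for n,r,z in(('nose',.119,.071),('tip',-.049,.193),('pivot',0,.092),('knob',.1,.08)):
    p=STUD+r*y; print(n,p,(proj(d,[*p,z])-[240,110])*4)
"
```

```text
nose [0.553258  0.1181954] [335.81689004 290.14493154]
tip [ 0.539482  -0.0492334] [424.44551476 340.59474032]
pivot [ 5.435e-01 -4.000e-04] [394.14849236 377.73017523]
knob [0.5517  0.09926] [344.73757425 299.04097503]
```

Request:
arm_command --linear '[[0.4,0.4,0],[0.4,0.6,0],[0.43,0.6,0],[0,0.6,0],[0,0.45,0]]' --twist '[[0,0,0],[0,0,0],[0,0,0],[0,0,0],[0,0,0]]' --hand '[-1,-1,-1,-1,-1]'

```text
time_s: 9.3
position: [0.5436, -0.0088, 0.184]
orientation: [0.999, -0.041, -0.001, -0.0]
force: [0.2, 0.1, -0.1]
grip_width: -0.0004
```

Nose and pivot agree to about 1 px. The lever looks up to about 8° lower than its end of travel, which is harmless. Next I go down beside it and push it along its arc.

Request:
arm_command --linear '[[0,0,0.22],[0,0,0.22],[0,0.13,0],[0,0.13,0],[0,0,0]]' --twist '[[0,0,0],[0,0,0],[0,0,0],[0,0,0],[0,0,0]]' --hand '[-1,-1,-1,-1,-1]'

```text
time_s: 9.8
position: [0.5429, -0.0178, 0.1677]
orientation: [0.999, -0.041, 0.0, 0.0]
force: [0.2, -0.3, -1.1]
grip_width: -0.0003
```

Request:
arm_command --linear '[[0,0.156,0.079],[0,0.156,0.079],[0,0.14,0.104],[0,0.14,0.104],[0,0,0]]' --twist '[[0,0,0],[0,0,0],[0,0,0],[0,0,0],[0,0,0]]' --hand '[-1,-1,-1,-1,-1]'

```text
time_s: 10.3
position: [0.5408, -0.0423, 0.1526]
orientation: [0.999, -0.041, -0.0, 0.0]
force: [1.4, 0.2, -0.2]
grip_width: 0.0003
```

```bash
python3 -c "
from h import *
where()
d=snap('side','s4.png')
a=d['image'][110:260,240:420]; cv2.imwrite('pics/s4c.png',cv2.cvtColor(cv2.resize(a,None,fx=4,fy=4,interpolation=2),cv2.COLOR_RGB2BGR))
"
```

```text
t 10.3 p [ 0.5408 -0.0423  0.1526] psi -0.083 F [ 1.4  0.2 -0.2] q6 -0.2
r along -0.041942469275994494 x offset 0.0007349722835549474 swing of tool -0.0009551401364524398
```

View pics/s4c.png

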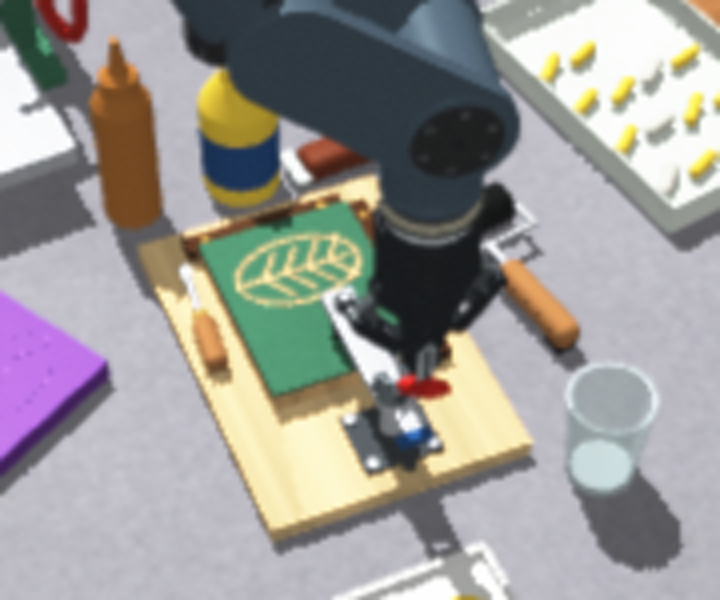

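The finger stands on the nose side of the red lever, fingertip at crop (425,365), and the lever tip has come down to about (445,388). I carry on.

Request:
arm_command --linear '[[0,0.12,0.128],[0,0.12,0.128],[0,0.095,0.146],[0,0.095,0.146],[0,0,0]]' --twist '[[0,0,0],[0,0,0],[0,0,0],[0,0,0],[0,0,0]]' --hand '[-1,-1,-1,-1,-1]'

```text
time_s: 10.85
position: [0.5392, -0.059, 0.1301]
orientation: [0.999, -0.041, -0.0, -0.0]
force: [0.4, 0.9, 0.8]
grip_width: -0.0002
```

Request:
arm_command --linear '[[0,0.07,0.16],[0,0.07,0.16],[0,0.04,0.15],[0,0.03,0.12],[0,0,0]]' --twist '[[0,0,0],[0,0,0],[0,0,0],[0,0,0],[0,0,0]]' --hand '[-1,-1,-1,-1,-1]'

```text
time_s: 11.35
position: [0.5385, -0.0669, 0.1067]
orientation: [0.999, -0.041, -0.0, -0.0]
force: [1.1, -0.0, 0.3]
grip_width: 0.0003
```

```bash
python3 -c "
from h import *
where()
"
```

```text
t 11.35 p [ 0.5385 -0.0669  0.1067] psi -0.083 F [ 1.1 -0.   0.3] q6 -0.25
r along -0.06665659173859627 x offset 0.0005155696608926294 swing of tool -0.0005346362713110342
```

```bash
python3 -c "
from h import *
d=snap('side','s5.png'); 
a=d['image'][180:250,300:390]; b=snap('top')['image'][130:210,290:380]
o=np.hstack([cv2.resize(x,(400,340),interpolation=2) for x in(a,b)]); cv2.imwrite('pics/s5c.png',cv2.cvtColor(o,cv2.COLOR_RGB2BGR))
"
```

```text
(no output)
```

View pics/s5c.png

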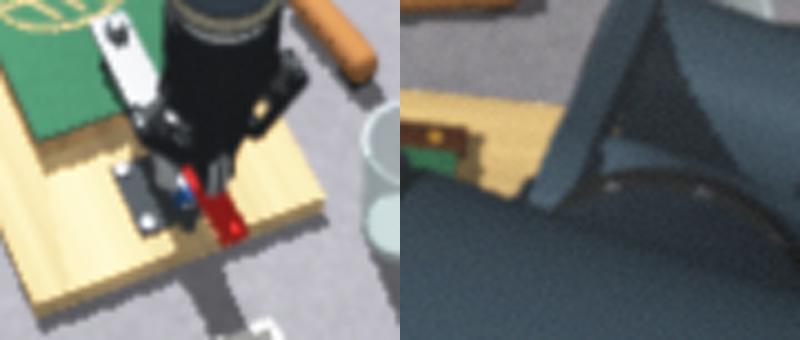

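The lever is nearly level, with the fingertip on it at (215,190) and its tip at (235,235) in the left half. I press down until the stop is felt.

Request:
arm_command --linear '[[0,0,0.04],[0,0,0.04],[0,0,0.04],[0,0,0.0],[0,0,0]]' --twist '[[0,0,0],[0,0,0],[0,0,0],[0,0,0],[0,0,0]]' --hand '[-1,-1,-1,-1,-1]'

```text
time_s: 11.95
position: [0.5386, -0.067, 0.1031]
orientation: [0.999, -0.041, 0.0, 0.0]
force: [-1.6, -1.1, 5.2]
grip_width: 0.0004
```

Request:
arm_command --linear '[[0,0,0.03],[0,0,0.03],[0,0,0],[0,0,0.0],[0,0,0]]' --twist '[[0,0,0],[0,0,0],[0,0,0],[0,0,0],[0,0,0]]' --hand '[-1,-1,-1,-1,-1]'

```text
time_s: 12.45
position: [0.5388, -0.0671, 0.1026]
orientation: [0.999, -0.041, 0.001, 0.0]
force: [-5.0, -0.7, 17.9]
grip_width: 0.0
```

It stopped at z 0.1026 with 18 N, so this is the lever's stop. Now I rise clear.

Request:
arm_command --linear '[[0,0,-0.2],[0,0,-0.5],[0,0,-0.8],[0,0,-0.8],[0,0,-0.8]]' --twist '[[0,0,0],[0,0,0],[0,0,0],[0,0,0],[0,0,0]]' --hand '[-1,-1,-1,-1,-1]'

```text
time_s: 12.95
position: [0.5385, -0.0664, 0.2251]
orientation: [0.999, -0.041, -0.0, -0.0]
force: [1.1, -0.1, -0.6]
grip_width: 0.0001
```

Request:
arm_command --linear '[[-0.7,0,-0.5],[-0.7,0.3,0],[-0.7,0.5,0],[-0.7,0.5,0],[0,0,0]]' --twist '[[0,0,0],[0,0,0],[0,0,0],[0,0,0],[0,0,0]]' --hand '[-1,-1,-1,-1,-1]'

```text
time_s: 13.45
position: [0.4195, -0.1096, 0.2439]
orientation: [0.999, -0.042, -0.002, -0.001]
force: [-0.5, 0.1, -0.5]
grip_width: 0.0001
```

```bash
python3 -c "
from h import *
where()
s=snap('side','s6.png'); t=snap('top','t6.png')
a=s['image'][140:250,260:400]
cv2.imwrite('pics/s6c.png',cv2.cvtColor(np.hstack([cv2.resize(a,(400,314),interpolation=2),cv2.resize(t['image'][130:250,200:360],(400,314),interpolation=2)]),cv2.COLOR_RGB2BGR))
y=np.array([.082,.9966])
for n,r,z in(('nose',.119,.0655),('tipdown',-.1117,.100)):
    p=[*(STUD+r*y),z]; print(n,((proj(s,p)-[260,140])*400/140).round(),((proj(t,p)-[200,130])*2.5).round())
d0=dict(np.load('pics/side0.png.npz'))
for d in(d0,s):
    c=blob(d,(40,60,20),(90,255,255),(270,150,370,245)); P=np.array([onz(d,u,v,.04)[:2] for u,v in c[:,0]+0.0],dtype=np.float32); print(cv2.minAreaRect(P))
c=[blob(d,(0,150,60),(8,255,255),(310,150,370,245)) for d in (s,)]
print(cv2.boxPoints(cv2.minAreaRect(c[0])))
"
```

```text
t 13.45 p [ 0.4195 -0.1096  0.2439] psi -0.085 F [-0.5  0.1 -0.5] q6 -0.43
r along -0.1192808315355417 x offset -0.1143376977588916 swing of tool -0.0029209754639850233
nose [183. 125.] [195. 133.]
tipdown [267. 256.] [416. 149.]
((0.5444179773330688, 0.15033861994743347), (0.1834559440612793, 0.14061440527439117), 85.13825988769531)
((0.4882804751396179, 0.19302847981452942), (0.12339485436677933, 0.04649209603667259), 66.91778564453125)
[[339.8912  214.81348]
 [345.98447 211.25906]
 [355.74094 227.98444]
 [349.64767 231.53885]]
```

View pics/s6c.png

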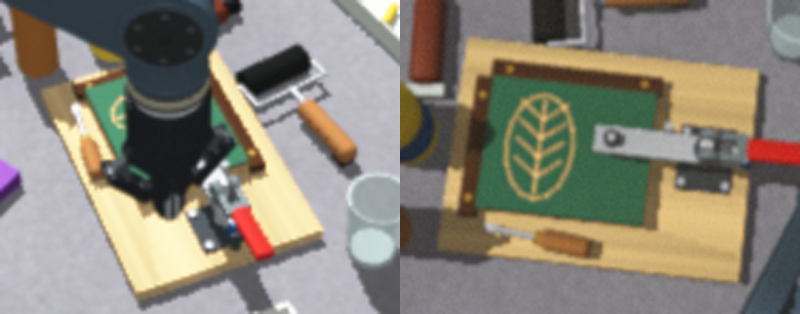

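Side view (left): the lever is down, tip at (265,256) against (267,256) predicted. Top view (right): the strap lies over the block with its nose at (594,138). One numeric check follows of the block shift, the strap angle and the other things.

```bash
python3 -c "
from h import *
t0=dict(np.load('pics/top0.png.npz'));t=dict(np.load('pics/top0.png.npz'));t=dict(np.load('pics/t6.png.npz'))
g=[cv2.cvtColor(d['image'],cv2.COLOR_RGB2GRAY) for d in(t0,t)]
for n,(x0,y0,x1,y1) in dict(leaf=(238,160,276,210),board=(222,143,232,236),gouge=(230,212,284,234),brayer=(248,108,320,148),yel=(178,155,213,190)).items():
    r=cv2.matchTemplate(g[1][y0-6:y1+6,x0-6:x1+6],g[0][y0:y1,x0:x1],cv2.TM_CCOEFF_NORMED);_,m,_,l=cv2.minMaxLoc(r);print(n,round(m,3),np.array(l)-6)
h=cv2.cvtColor(t['image'],cv2.COLOR_RGB2HSV);m=cv2.inRange(h,np.array((0,0,110)),np.array((179,60,255)));k=np.zeros_like(m);k[172:202,276:312]=255
c=max(cv2.findContours(m&k,0,1)[0],key=cv2.contourArea);print(cv2.boundingRect(c),cv2.contourArea(c))
M=(m&k);cs=[(u,np.flatnonzero(M[:,u])) for u in range(282,310)]
P=np.array([onz(t,u,v.mean(),.0705)[:2] for u,v in cs if len(v)>5]);s=np.polyfit(P[:,1],P[:,0],1)
print('strap angle rel jig',-np.arctan(s[0])-YAW, 'line x at stud',np.polyval(s,STUD[1]))
"
```

```text
leaf 0.992 [0 0]
board 0.998 [0 0]
gouge 0.997 [0 0]
brayer 0.997 [0 0]
yel 0.998 [0 0]
(277, 176, 35, 16) 361.5
strap angle rel jig 0.0240588624395279 line x at stud 0.5472679839942991
```

Strap angle is 0.02 rad, the block and tools have not moved, and the robot is clear, so I hand in.

```bash
python3 -c "
from rig import arm
print(arm.finish_job())"
```

```text
the job is handed in; nothing more can be done
None
```

The lino block is clamped and the job is handed in at about 13.5 s of the 45 s allowed. I swung the strap round with the back of the shut fingers, pushing with about 2–3 N. It stopped against its pin at about 7 N. I then pushed the lever down along its arc until it stopped at 18 N, and moved the arm clear.

**Last checks:**
- **Strap:** it measures about 0.02 rad from its end of travel (limit 0.12).
- **Lever:** its tip is within about 1 px of where the fully-down position should show.
- **Block and tools:** in the top view the block, gouge, brayer and yellow bottle show no shift to the pixel (about 3 mm). I did not measure the ochre bottle, jar, tray and tube again, but the arm went nowhere near them.
- **Robot:** it touches nothing, with a residual force under 1 N.

**What disagreed or could not be checked:**
- A block check from the side view failed because the arm blocked the view, so I used the top view instead.
- The strap nose showed about 2 px off its predicted place in the top view, which is within the calibration and stud-position error.
- While up, the lever looked up to 8° lower than its end of travel, still well under the 0.4 rad allowed.
- The foot's force on the block cannot be measured directly. I infer it from the lever being at its stop.

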